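# Pin the slipped bar of a sale display

## Robot

A 6-joint arm with a two-finger parallel gripper is mounted at the origin on the work surface. World frame = base frame: x ahead of the robot, y to its left, z up, the work surface at z = 0. Lengths are in mm, angles in degrees, forces in N, time in s.
With the tool pointing down it reaches from about 300 to 850 mm from the base axis. Payload 4.2 kg.
Tool frame: the origin (TCP) lies at the very end of the fingers, on their centre line; the grasp point (between the pads) lies 19 mm behind it; z points along the fingers, y is the line along which they close (so a half turn about z gives the same grasp; the last joint's range is limited). The gripper opens to 91 mm and grips with 3 to 60 N. Pads are 32 mm wide; open, the fingers measure 118 mm over their backs; the gripper's body (76 mm by 178 mm) begins 60 mm behind the grasp point.
Start: joints at [62.109, 18.312, 89.639, -0, 72.044, -1.146], TCP at [258.773, 513.498, 213.976] pointing down, gripper open.
Joint ranges: [-177.97, 177.97], [-48.28, 115.42], [12.27, 149.76], [-77.06, 257.06], [2.81, 150.46], [-146.56, 146.56]. Speed limits (degrees/s): [147.25, 147.25, 180, 180, 180, 180].

## Interface

Orientations are given as [roll, pitch, yaw] about the fixed x, y, z axes, in that order (R = Rz(yaw) Ry(pitch) Rx(roll)).
In Python, from workcell import env, eyes gives the robot as it stands.
- The arm moves only by the tool send_rows, never from a script. Its argument "targets" is text: rows parted by semicolons, each of 7 numbers parted by spaces: the shift along the tool's x, y, z in m, then the turn, a rotation vector about the tool's x, y, z in degrees, then the opening in per cent of the stroke, from 0 (shut) to 100 (fully open). A call has 1 to 12 rows; each row is the pose to reach, as a shift and turn from the pose commanded when the call began, along the tool's axes at that moment; what a row does not reach only later rows make up. A row lasts 1/12 s, in which the tool goes at most 41.7 mm and 7.16 degrees, less where a joint would pass 70% of its speed; a pose out of reach is approached as far as the arm can. A call with a gripper value outside its range is refused whole. The fingers move at their own pace and stop on an object; "grip_force" is the grip in N (left out, the last holds). Time passes only in rows, so rows that repeat a pose let the fingers close. It gives the time, the measured TCP pose, the force, the opening and the grip force at its end, in the units of the state.
- env.state(): the state, without advancing time (a new reading comes with each control period).
- eyes.grab_frame(name): name is "scene" or "top" or "wrist"; returns a dict with "image" (480x640x3 uint8, blue, green, red), "fovy" (degrees; the focal length in pixels is half the picture's height over the tangent of half this angle, whatever the lens; pixels are square), "cx", "cy" (the principal point, pixels), "eye" and "attitude" of the camera in the world. Camera axes: x right, y up, looking along -z (the intrinsics and any distortion apply to the point x, -y, -z); pixel columns grow to the right and rows downward; lengths in mm; the calibration is good to about 2 mm. A picture is of the moment at which its call begins. There is no depth.
- env.job_done(): hands the job in; it is judged then, once.
The state is a dict: "time_s": time; "qpos": joint angles; "qvel": joint speeds; "effort": joint torques, N m; "ee_pos": TCP position; "ee_rot": TCP orientation; "force": force on the tool from outside, world axes, zero at the start; "torque": the same for the moment, N m; "gripper_width": finger opening in mm; "gripper_force": force on a finger pad.
Only numpy, scipy, OpenCV 4.12 (cv2) and the standard library are available. Lean on these libraries where they do the work, as an engineer would, in place of code of your own. Each camera call takes 0.05 s, during which the arm holds its last target. There are 200 camera calls.

## Task

Pin the red sliding bar of the Christmas sale display in place: take the tapered pin with the yellow head out of its black holder, work it through the slot and the bar's slipped hole, pull the bar's hole into line over the hole in the lower plate, and drive the pin home until its collar sits flush on the top plate. Feel your way and push gently, never harder than about 25 N, leave the candles and the lights box where they stand, and let go of the pin.

Things in the scene. Friction and masses are not known exactly. Their poses are not given: they have to be found in the camera images.
- foot: Grey steel display foot, bolted down: base plate 140 x 90 x 8 mm, on it two walls (60 mm over their outsides in y) carrying three stacked plates: grey slotted top plate, red sliding bar, bare steel lower plate. Base, walls and plates reach from 57 (base) or 37 mm on the -x side to 63 or (base) 83 mm on +x. Origin: on the table under the lower hole's centre; x along the slot towards the bar's hanger; z up.
- seat (a point): Where the pin's collar must finally sit: point on the top plate's top face, 68 mm above the table, exactly over the lower hole. Top plate: 60 mm wide, 62 to 68 mm high, fixed; its slot is 17 mm wide in the foot's y and runs along x from 9 mm on the -x side of this point to 37 mm on the +x side. Axes as the foot.
- bar_level (a point): Point of the FOOT (not of the bar) on the line of the lower hole, at the height of the bar's top face, 60 mm. Bar: red, flat, 52 to 60 mm high, 40 mm wide, with a round 16 mm through hole. It slides only along the foot's x, stiffly (about 4 N), and stays where left. Its hole has slipped an unmeasured 6 to 26 mm towards +x of this point: feel for it with the pin tip, or see it in the slot.
- lower_hole (a point): Mouth of the fixed lower plate's round 16 mm through hole, on the plate's top face, 50 mm above the table (plate 42 to 50 mm; free space below it down to 8 mm). Covered by the bar at the start. 120 to 190 mm from here along +x the bar carries a wire hanger with two gold baubles, up to 116 mm above the table.
- holder: Black block 60 x 60 x 60 mm, fixed to the table, with a blind upright hole (21 mm wide, 56 mm deep) in the middle of its top. Holds the pin upright at the start, collar on its top face. Origin: centre of the underside.
- pin: Loose steel alignment pin, 150 g, upright at the start. Origin: centre of the collar's underside; z up along the pin. Above: round collar 30 mm wide, z 0 to 5 mm, then a square yellow head 24 x 24 mm with flats across x and y, z 5 to 39 mm. Below it: see pin_tip. Lift it by more than 50 mm to clear the holder.
- pin_tip (a point): Centre of the pin's flat lower end, 50 mm below the pin's origin. The pin is 9 mm wide here, widens evenly to 14 mm at 26 mm above the tip, and stays 14 mm (straight shank) up to the collar.
- candle_a: Bystander: brown log candle with white top, 66 mm wide, 100 mm tall (wick to 111 mm), loose. Origin: centre of the underside.
- candle_b: Bystander: as candle_a.
- lights_box: Bystander: dark blue box of fairy lights with grey and green bands, 80 x 60 mm (x, y), 120 mm tall, loose. Origin: centre of the underside.
Things that resemble listed ones, but are neither listed nor needed, are in the scene too. Several things have the shape of the pin; the one meant has the colours described above. Several things have the shape of the foot; the one meant has the colours described above.

How it is judged (in metres and radians):
On the way, in this order (a step that is already met when the one before it is completed fails the run):
1. the pin is drawn upright clear of its holder (z of pin_tip in the frame of holder above 0.062 m and angle between pin's own z axis and vertical below 0.35 rad), for 0.1 s.
2. the pin tip is through the bar's hole and in the lower hole (z of pin_tip in the frame of seat below -0.022 m and horizontal distance between pin_tip and seat below 0.006 m), for 0.1 s.
At the end, for the whole second after the job is handed in: The pin stands in the foot through the slot, the bar's hole and the lower hole, let go and still: its collar's underside within 3 mm of the top plate's top face, its axis within 3 mm of the lower hole's, tilted less than 0.08 rad (z of pin in the frame of seat between -0.003 and 0.003 m and horizontal distance between pin and seat below 0.003 m and angle between pin's own z axis and vertical below 0.08 rad and linear speed of pin below 0.02 m/s and contact force between pin and the fingers below 0.1 N); the robot touches nothing.
It fails at once if the pin is forced against the foot or its bar with more than 60 N (contact force between pin and foot above 60 N).
It fails at once if the robot itself pushes on the foot or its bar with more than 60 N (contact force between any of the fingers, the arm and foot above 60 N).
It fails at once if a candle is pushed more than 20 mm or tipped (distance of candle_a from where it was at the start of the episode above 0.02 m or angle between candle_a's own z axis and vertical above 0.3 rad).
It fails at once if a candle is pushed more than 20 mm or tipped (distance of candle_b from where it was at the start of the episode above 0.02 m or angle between candle_b's own z axis and vertical above 0.3 rad).
It fails at once if the lights box is pushed more than 20 mm or tipped (distance of lights_box from where it was at the start of the episode above 0.02 m or angle between lights_box's own z axis and vertical above 0.3 rad).
It also fails if it takes over 58 s, if anything falls off the work surface, if the arm or the gripper's body presses on something with over 40 N, if the wrist force passes 120 N, or if a joint passes its speed limit or range.

## Working session

There is one attempt and no reset: what is moved stays moved. The work goes in short steps, Python scripts to look and compute and a tool call to move; the robot and the scene stay as the last step left them, time stands still between calls to the robot, and variables do not carry over. Pictures are saved under pics/ and viewed, at most 10 in all, crops included, and the job is handed in when it is done.

Besides the shell and the picture viewer there is one more tool, called after "Request:" by a JSON object that holds its "op" and its "data". send_rows: Moves the arm, as the interface text tells. Its arguments: {"type":"object","properties":{"targets":{"type":"string"},"grip_force":{"type":"number"}},"required":["targets"]}

```bash
ls; mkdir -p pics; python3 - <<'E'
from workcell import env, eyes
import cv2,numpy as np
print(env.state())
for n in("scene","top"):
    f=eyes.grab_frame(n);cv2.imwrite(f"pics/{n}0.png",f["image"]);print({k:v for k,v in f.items() if k!="image"})
E
```

```text
pics
{'time_s': 0.0, 'qpos': array([ 6.21073558e+01,  1.83498827e+01,  8.97055075e+01, -8.34961801e-04,
        7.20421924e+01, -1.14640352e+00]), 'qvel': array([ 1.12609907e-01,  6.60239907e-05,  2.07037763e-02,  7.69538778e-02,
       -7.72616402e-03,  4.95937921e-02]), 'effort': array([ 1.82879990e-04, -4.12460089e+01, -2.31971687e+01,  7.26629840e-02,
        4.55071614e-02, -1.55326434e-04]), 'ee_pos': array([258.550822  , 513.04151179, 213.14398055]), 'ee_rot': array([-1.79902421e+02, -1.15866650e-03,  1.53254016e+02]), 'force': array([ 0.00382769, -0.53000722,  0.63894437]), 'torque': array([-0.01872026, -0.01249496,  0.07693372]), 'gripper_force': 0.0, 'gripper_width': 91.2730286093912}
{'fovy': 52.8662888198877, 'cx': 319.2998316617244, 'cy': 247.2399284781279, 'eye': array([ 926.00456808, -546.65777361,  657.6552724 ]), 'attitude': array([ 5.12994341e+01, -6.19500028e-03,  4.01703193e+01])}
{'fovy': 48.01687899483223, 'cx': 320.2989020344495, 'cy': 235.97102726274, 'eye': array([ 391.37498852,  -12.48962884, 1101.39011805]), 'attitude': array([  4.94169585,   0.40652856, -90.75709076])}
```

View pics/scene0.png

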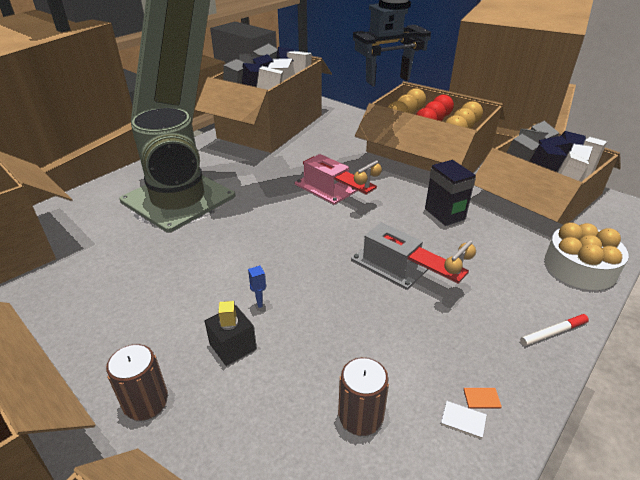

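View pics/top0.png

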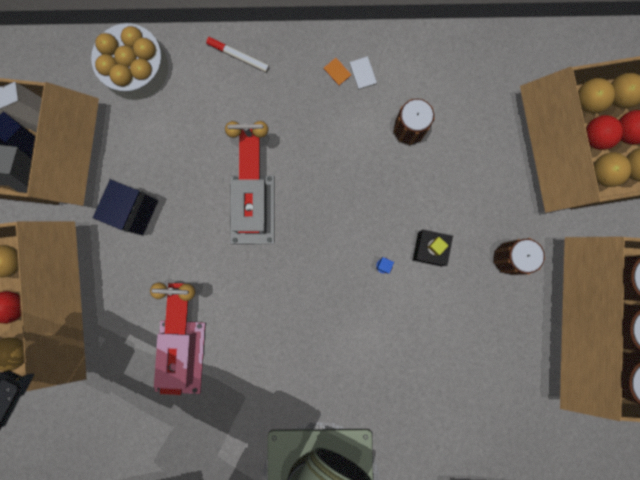

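Scene: wanted pin has a yellow head in the black block, scene (227,312) and top (439,245). The lookalike is the blue pin at scene (257,280) and top (385,265). The grey foot with red bar is at top (250,205); the lookalike is the pink one at (178,357). Candles are at top (414,115) and (525,256), the lights box at (125,207).

```bash
cat > h.py <<'E'
from workcell import env, eyes
import cv2,numpy as np
from scipy.spatial.transform import Rotation as R
def load(n):
    f=eyes.grab_frame(n); return f
def ray(f,u,v):
    fl=240/np.tan(np.radians(f["fovy"])/2)
    d=np.array([(u-f["cx"])/fl,-(v-f["cy"])/fl,-1.])
    return R.from_euler("xyz",f["attitude"],degrees=True).apply(d)
def on(f,u,v,z):
    d=ray(f,u,v); e=np.array(f["eye"]); return e+d*(z-e[2])/d[2]
def proj(f,p):
    fl=240/np.tan(np.radians(f["fovy"])/2)
    c=R.from_euler("xyz",f["attitude"],degrees=True).inv().apply(np.array(p)-f["eye"])
    return f["cx"]+fl*c[0]/-c[2], f["cy"]-fl*c[1]/-c[2]
def mask(im,lo,hi):
    return cv2.inRange(cv2.cvtColor(im,cv2.COLOR_BGR2HSV),np.array(lo),np.array(hi))
E
python3 - <<'E'
from h import *
f=load("top");im=f["image"];g=load("scene")
Y=mask(im,(22,120,100),(35,255,255));
def big(m):
    n,l,s,c=cv2.connectedComponentsWithStats(m);o=np.argsort(-s[1:,4])[:4]+1
    return [(s[i].tolist(),c[i].round(1)) for i in o]
print(big(Y));print(big(mask(g["image"],(22,120,100),(35,255,255))))
c=cv2.findContours(Y,0,2)[0];c=max(c,key=cv2.contourArea);print(cv2.minAreaRect(c))
u,v=big(Y)[0][1];print("head",on(f,u,v,95))
for p in((250,205),(414,121),(521,257),(125,207)):print(p,on(f,*p,68).round())
red=mask(im[160:250,225:280],(0,150,60),(8,255,255))
print(big(red))
a=cv2.resize(im[215:280,400:465],(400,400),interpolation=2);b=cv2.resize(im[165:250,220:285],(400,400),interpolation=2)
b=cv2.resize(im[170:250,215:295],(400,400),interpolation=2)
cv2.imwrite("pics/crop.png",np.hstack([a,b]))
E
```

```text
[([430, 237, 18, 18, 189], array([438.7, 245.5])), ([612, 165, 8, 7, 39], array([615.5, 167.7])), ([628, 85, 8, 6, 38], array([631.6,  87.5])), ([596, 90, 8, 6, 37], array([599.5,  92.6]))]
[([219, 301, 17, 25, 329], array([226.5, 312.8])), ([464, 111, 3, 3, 8], array([464.9, 112.1])), ([471, 104, 3, 3, 7], array([472.3, 105. ])), ([415, 91, 3, 3, 7], array([416.3,  92. ]))]
((438.75006103515625, 245.25003051757812), (14.142135620117188, 13.435027122497559), 45.0)
head [ 457.54604145 -227.5329983    95.        ]
(250, 205) [543. 129.  68.]
(414, 121) [ 704. -193.   68.]
(521, 257) [ 435. -390.   68.]
(125, 207) [542. 372.  68.]
[([14, 0, 20, 19, 365], array([23.9,  9.1])), ([20, 34, 7, 10, 65], array([22.9, 38.2])), ([20, 51, 7, 5, 34], array([22.9, 52.9]))]
```

View pics/crop.png

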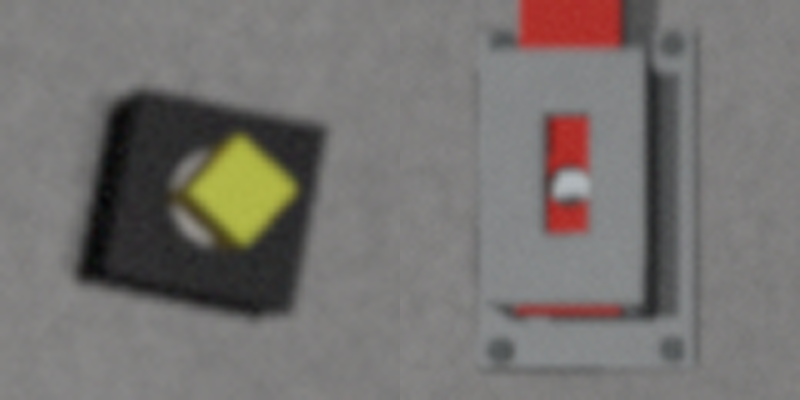

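Crop confirms the yellow square head above the collar in the black block (head turned about 45°). It also shows the grey foot, its slot at columns 244–253, rows 193–217, with the bar's hole visible at about (249,207).

```bash
cat >> h.py <<'E'
def go(p,yaw):
    s=env.state();r=R.from_euler("xyz",s["ee_rot"],degrees=True)
    d=r.inv().apply(np.array(p)-s["ee_pos"])/1000
    t=(r.inv()*R.from_euler("xyz",[180,0,yaw],degrees=True)).as_rotvec(degrees=True)
    print("shift",d.round(4),"turn",t.round(2),"pose",s["ee_pos"].round(1),s["ee_rot"].round(2),"F",s["force"].round(1),"t",s["time_s"])
E
python3 - <<'E'
from h import *
f=load("top");im=f["image"]
hs=cv2.cvtColor(im,cv2.COLOR_BGR2HSV)
sub=im[170:250,215:295]
red=mask(sub,(0,150,60),(8,255,255))
# slot edges: columns & rows
s=red[15:60,24:42]; ys,xs=np.nonzero(s); print("slot rows",ys.min()+185,ys.max()+185+1,"cols",xs.min()+239,xs.max()+240)
for v,z in((193,68),(216.8,68)):
    print(on(f,248.4,v,z))
print("bottom hole visible",on(f,249.2,207,60))
# top plate edges from gray step
gry=cv2.cvtColor(im,cv2.COLOR_BGR2GRAY).astype(int)
print(gry[205,222:285]);print(gry[228:248,235])
print(gry[190,222:285]);print(gry[170:245,249])
go((457,-228,215),45)
E
```

```text
slot rows 194 216 cols 245 252
[566.42384618 132.04754622  68.        ]
[519.92714602 132.12700126  68.        ]
bottom hole visible [540.15045966 131.65161832  60.        ]
[124 123 121 128 127 129 130 127 123 130 132 134 133 134 136 136 134 133
 132 129 124 103  73  83 127 163 176 172 173 165 147 134 133 135 133 134
 133 135 136 134 133 115  69  46  54  70  82  84 102 125 129 117 101 116
 120 124 126 126 125 126 126 123 127]
[133 129 115  94 106 124 133 136 129 115  92  87  89  92 102 102 107 127
 131 128]
[130 125 125 126 126 126 125 119 118 130 130 132 133 132 134 131 133 134
 133 132 134 132 134 136 133 134 131 136 132 133 133 133 132 132 133 131
 134 133 135 134 130 115  70  41  52  70  81  84  99 122 126 115 103 119
 128 129 128 126 123 126 123 126 127]
[ 85  83  84  80  85  86  85  87  93 112 127 134 135 133 130 134 134 131
 134 134 136 129 112  95  85  83  84  84  81  85  83  82  81 102 147 172
 180 175 156 114  80  76  82  84  85  94 113 126 136 137 137 136 136 137
 137 139 138 138 137 131 116  98  79  85 114 130 134 135 136 137 137 138
 134 114 110]
shift [-0.5107 -0.5728 -0.001 ] turn [-3.0000e-02  4.0000e-02  1.0826e+02] pose [258.7 513.3 213.6] [-179.96   -0.    153.26] F [-0.3  0.5  0.3] t 0.25
```

Request:
{"op": "send_rows", "data": {"targets": "-0.511 -0.573 -0.001 0 0 108 100;-0.511 -0.573 -0.001 0 0 108 100;-0.511 -0.573 -0.001 0 0 108 100;-0.511 -0.573 -0.001 0 0 108 100;-0.511 -0.573 -0.001 0 0 108 100;-0.511 -0.573 -0.001 0 0 108 100;-0.511 -0.573 -0.001 0 0 108 100;-0.511 -0.573 -0.001 0 0 108 100;-0.511 -0.573 -0.001 0 0 108 100;-0.511 -0.573 -0.001 0 0 108 100;-0.511 -0.573 -0.001 0 0 108 100;-0.511 -0.573 -0.001 0 0 108 100"}}

```text
time_s: 1.25
ee_pos: [388.0, 28.5, 214.9]
ee_rot: [179.9, -0.0, 67.0]
force: [1.2, -0.0, 0.2]
gripper_width: 91.7
gripper_force: 0.0
```

```bash
python3 - <<'E'
from h import *
go((457,-228,215),45)
f=load("wrist");print(f["eye"],f["attitude"],f["fovy"]);cv2.imwrite("pics/w1.png",f["image"])
print("foot proj",proj(f,(529,132,68)))
E
```

```text
shift [-2.090e-01  1.639e-01 -1.000e-04] turn [ 0.04 -0.05 21.96] pose [388.   28.5 214.9] [ 1.7995e+02 -4.0000e-02  6.6960e+01] F [ 1.2 -0.   0.2] t 1.25
[414.05460585  92.9286096  384.20227597] [-14.36487482  -0.08908007 -23.08097781] 60.73721757834883
foot proj (np.float64(452.7894935214343), np.float64(17.692127164195682))
```

Request:
{"op": "send_rows", "data": {"targets": "-0.209 0.164 0 0 0 22 100;-0.209 0.164 0 0 0 22 100;-0.209 0.164 0 0 0 22 100;-0.209 0.164 0 0 0 22 100;-0.209 0.164 0 0 0 22 100;-0.209 0.164 0 0 0 22 100;-0.209 0.164 0 0 0 22 100;-0.209 0.164 0 0 0 22 100;-0.209 0.164 0 0 0 22 100"}}

```text
time_s: 2.05
ee_pos: [458.4, -225.3, 214.0]
ee_rot: [-179.9, -0.0, 45.2]
force: [-0.1, -0.2, -0.1]
gripper_width: 90.9
gripper_force: 0.0
```

```bash
python3 - <<'E'
from h import *
f=load("wrist");cv2.imwrite("pics/w2.png",f["image"])
Y=mask(f["image"],(22,120,100),(35,255,255))
c=cv2.findContours(Y,0,2)[0];c=max(c,key=cv2.contourArea);print(cv2.minAreaRect(c),cv2.approxPolyDP(c,4,True)[:,0].tolist())
go((457,-228,215),45)
E
```

```text
((327.5, 236.0), (40.0, 33.0), 90.0) [[313, 216], [311, 255], [343, 255], [341, 216]]
shift [-0.0034  0.0017 -0.0008] turn [-0.12 -0.01  0.33] pose [ 458.2 -224.4  214.2] [-1.7988e+02 -2.0000e-02  4.5330e+01] F [-0.5 -0.3 -0.5] t 2.1
```

View pics/w2.png

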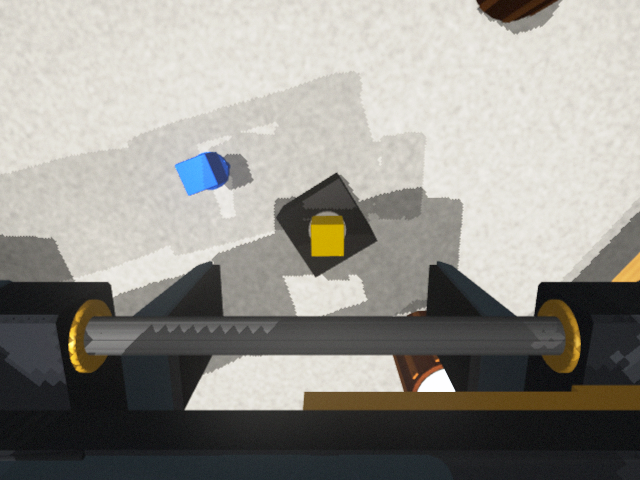

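Wrist view: the yellow head is at (327,238), square to the gripper, in the black block. The blue lookalike is off to the left at (203,172).

```bash
python3 - <<'E'
from h import *
f=load("wrist")
a=on(f,311,255.7,99);b=on(f,343.7,255.7,99);print(a,b,np.linalg.norm(a-b))
up=R.from_euler("xyz",f["attitude"],degrees=True).apply([0,1,0]);up[2]=0;up/=np.linalg.norm(up)
c=(a+b)/2+12*up;print("c",c,up, np.degrees(np.arctan2(*(b-a)[1::-1])))
V=f["image"][210:260,327];print(V[:,2].tolist())
t=load("top");print(on(t,438.7,245.4,99))
go((c[0],c[1],140),45);go((c[0],c[1],70),45)
E
```

```text
[ 441.00928643 -226.81526394   99.        ] [ 457.81850832 -243.44801636   99.        ] 23.64737603624154
c [ 457.85466931 -226.60208159   99.        ] [0.70339766 0.71079655 0.        ] -44.697659532050515
[46, 71, 123, 152, 153, 155, 144, 124, 127, 130, 129, 131, 127, 127, 148, 190, 207, 210, 209, 206, 207, 208, 209, 208, 206, 210, 208, 209, 209, 208, 207, 204, 210, 208, 205, 208, 212, 206, 208, 205, 210, 206, 207, 204, 207, 207, 167, 49, 49, 47]
[ 457.46953742 -226.68427728   99.        ]
shift [-0.0023  0.0017  0.0746] turn [-0.05 -0.02  0.41] pose [ 458.3 -223.9  214.6] [-1.7995e+02 -2.0000e-02  4.5410e+01] F [ 0.3  0.1 -0.4] t 2.2
shift [-0.0023  0.0017  0.1446] turn [-0.05 -0.02  0.41] pose [ 458.3 -223.9  214.6] [-1.7995e+02 -2.0000e-02  4.5410e+01] F [ 0.3  0.1 -0.4] t 2.2
```

Request:
{"op": "send_rows", "data": {"targets": "-0.002 0.001 0.04 0 0 0 100;-0.002 0.001 0.075 0 0 0 100;-0.002 0.001 0.1 0 0 0 100;-0.002 0.001 0.12 0 0 0 100;-0.002 0.001 0.135 0 0 0 100;-0.002 0.001 0.144 0 0 0 100;-0.002 0.001 0.144 0 0 0 100"}}

```text
time_s: 2.78
ee_pos: [456.9, -225.9, 69.3]
ee_rot: [-179.8, 0.0, 45.4]
force: [0.7, -0.2, 0.7]
gripper_width: 91.3
gripper_force: 0.0
```

```bash
python3 -c "
from h import *
go((457.7,-226.6,70),45)"
```

```text
shift [ 0.0001  0.0011 -0.0008] turn [-0.21  0.05  0.41] pose [ 456.9 -225.9   69.3] [-1.7979e+02  5.0000e-02  4.5410e+01] F [ 0.7 -0.2  0.7] t 2.7833
```

Request:
{"op": "send_rows", "data": {"targets": "0 0.001 -0.001 0 0 0 15;0 0.001 -0.001 0 0 0 15;0 0.001 -0.001 0 0 0 15;0 0.001 -0.001 0 0 0 15;0 0.001 -0.001 0 0 0 15;0 0.001 -0.001 0 0 0 15;0 0.001 -0.001 0 0 0 15;0 0.001 -0.001 0 0 0 15;0 0.001 -0.001 0 0 0 15;0 0.001 -0.001 0 0 0 15", "grip_force": 35}}

```text
time_s: 3.62
ee_pos: [458.7, -228.4, 71.5]
ee_rot: [-180.0, -0.0, 45.3]
force: [0.4, -0.1, -0.0]
gripper_width: 27.6
gripper_force: 0.0
```

Request:
{"op": "send_rows", "data": {"targets": "0 0 0 0 0 0 10;0 0 0 0 0 0 10;0 0 0 0 0 0 10;0 0 0 0 0 0 10;0 0 -0.01 0 0 0 10;0 0 -0.025 0 0 0 10;0 0 -0.05 0 0 0 10;0 0 -0.08 0 0 0 10;0 0 -0.09 0 0 0 10;0 0 -0.09 0 0 0 10"}}

```text
time_s: 4.45
ee_pos: [460.5, -229.3, 164.7]
ee_rot: [179.6, -0.1, 45.3]
force: [0.9, -0.2, -1.7]
gripper_width: 23.9
gripper_force: 35.0
```

```bash
python3 - <<'E'
from h import *
f=load("wrist");cv2.imwrite("pics/w3.png",f["image"])
go((540,132,160),45)
E
```

```text
shift [ 0.3132 -0.1962  0.0023] turn [ 0.14 -0.05  0.31] pose [ 459.2 -228.7  162.5] [ 1.7986e+02 -5.0000e-02  4.5310e+01] F [-1.5 -0.2 -2. ] t 4.5
```

View pics/w3.png

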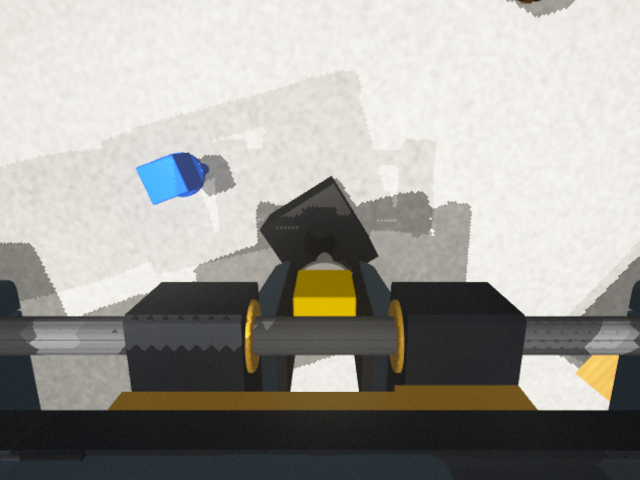

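Pin held upright at (324,295), clear of the holder at (320,222). Next, hover beside the slot with the fingers along x.

```bash
python3 -c "
from h import *
go((535,85,170),90)"
```

```text
shift [ 0.2763 -0.1667 -0.0077] turn [ 1.500e-01  1.000e-02 -4.469e+01] pose [ 459.2 -228.7  162.5] [ 1.7986e+02 -5.0000e-02  4.5310e+01] F [-1.5 -0.2 -2. ] t 4.5
```

Request:
{"op": "send_rows", "data": {"targets": "0.014 -0.008 -0.008 0 0 -4 10;0.042 -0.025 -0.008 0 0 -8 10;0.07 -0.042 -0.008 0 0 -13 10;0.1 -0.06 -0.008 0 0 -18 10;0.13 -0.078 -0.008 0 0 -23 10;0.16 -0.097 -0.008 0 0 -28 10;0.19 -0.115 -0.008 0 0 -33 10;0.22 -0.132 -0.008 0 0 -38 10;0.245 -0.148 -0.008 0 0 -42 10;0.265 -0.16 -0.008 0 0 -44.5 10;0.276 -0.167 -0.008 0 0 -44.5 10;0.276 -0.167 -0.008 0 0 -44.5 10"}}

```text
time_s: 5.5
ee_pos: [533.6, 87.3, 167.7]
ee_rot: [-179.8, -0.0, 89.9]
force: [0.1, -0.1, -1.0]
gripper_width: 23.8
gripper_force: 35.0
```

```bash
python3 - <<'E'
from h import *
f=load("wrist");cv2.imwrite("pics/w4.png",f["image"]);np.save("w4.npy",f,allow_pickle=True)
go((535,85,170),90)
u,v=proj(f,(540,132,64));print(u,v)
u,v=int(u),int(v);x0=max(u-80,0);y0=max(v-70,0)
cv2.imwrite("pics/w4c.png",np.vstack([cv2.resize(f["image"][y0:y0+140,x0:x0+160],(640,560),interpolation=2)]));print(x0,y0)
E
```

```text
shift [-0.0007  0.0017 -0.002 ] turn [-0.18  0.05 -0.13] pose [533.3  85.7 168. ] [-1.7982e+02  5.0000e-02  8.9870e+01] F [-0.9 -0.3 -1.6] t 5.55
335.5494579555671 176.46795157454358
255 106
```

View pics/w4c.png

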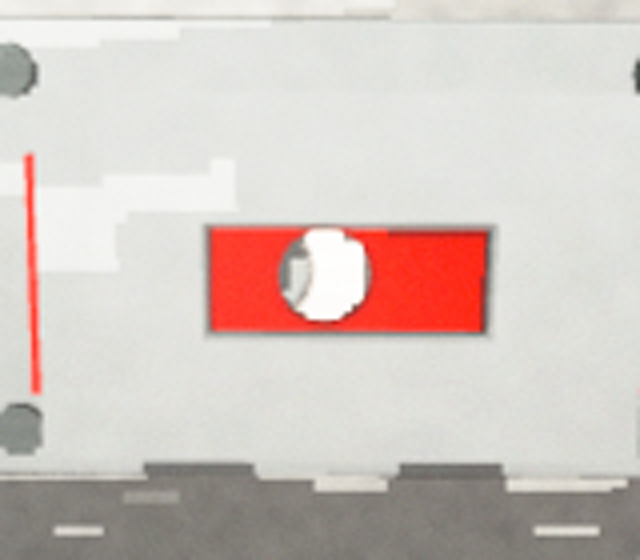

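Crop of the slot: slot rim spans x 204–498, y 223–336. The bar's hole is round, x 279–371, y 227–322 (centre (325,275)), with part of the lower hole's edge visible at its left.

```bash
python3 - <<'E'
from h import *
f=np.load("w4.npy",allow_pickle=True).item()
P=lambda x,y,z:on(f,255+x/4-.4,106+y/4-.4,z)
l,r=P(204,279,68),P(497,279,68);t,b=P(350,223,68),P(350,336,68)
print("slot",l,r,t,b,"len",r[0]-l[0],t[1]-b[1])
h=[P(279,275,60),P(371,275,60),P(325,227,60),P(325,322,60)];print("hole",h[0],h[1],h[2][1],h[3][1])
print(P(206,223,68),P(494,223,68))
E
```

```text
slot [520.40228339 133.13367703  68.        ] [568.06956309 133.03100436  68.        ] [544.08315594 142.03591875  68.        ] [544.23863445 123.81297722  68.        ] len 47.66727970353713 18.222941526858847
hole [532.59240017 133.05266218  60.        ] [547.99651586 133.01939576  60.        ] 140.9387644995005 125.18663855056329
[520.84714183 142.0877869   68.        ] [567.30973194 141.98407166  68.        ]
```

```bash
cat >> h.py <<'E'
def avg(n=8):
    P=[];F=[];r=[]
    for i in range(n):
        eyes.grab_frame("wrist");s=env.state();P.append(s["ee_pos"]);F.append(s["force"]);r.append(s["ee_rot"]%360)
    print("avg",np.mean(P,0).round(2),"sd",np.std(P,0).round(2),"F",np.mean(F,0).round(2),"rot",np.mean(r,0).round(2),s["time_s"])
    return np.mean(P,0)
E
python3 -c "
from h import *
p=avg();print(np.array([540.3,132.5,132])-p)"
```

```text
avg [533.65  84.21 169.17] sd [0.29 0.25 0.48] F [-0.1  -0.27 -1.62] rot [180.06  45.03  89.73] 5.95
[  6.65351363  48.28788742 -37.17233334]
```

Request:
{"op": "send_rows", "data": {"targets": "0.02 0.003 0 0 0 0 10;0.04 0.006 0.005 0 0 0 10;0.048 0.0067 0.015 0 0 0 10;0.048 0.0067 0.028 0 0 0 10;0.048 0.0067 0.035 0 0 0 10;0.048 0.0067 0.035 0 0 0 10;0.048 0.0067 0.035 0 0 0 10"}}

```text
time_s: 6.53
ee_pos: [540.6, 132.6, 134.1]
ee_rot: [-179.9, 0.0, 89.8]
force: [0.1, -0.6, -0.9]
gripper_width: 23.4
gripper_force: 35.0
```

```bash
python3 - <<'E'
from h import *
p=avg(6)
s=load("scene");t=load("top")
q=lambda f,z:proj(f,(p[0],p[1],z))
u,v=map(int,q(s,75));U,V=map(int,q(t,70))
c=lambda f,u,v,w,h:cv2.resize(f["image"][v-h:v+h,u-w:u+w],(400,400),interpolation=2)
cv2.imwrite("pics/s5.png",np.hstack([c(s,u,v,40,40),c(t,U,V,40,40)]));print(u,v,U,V)
print("expected tip px",q(s,p[2]-60),"collar",q(s,p[2]-10))
E
```

```text
avg [541.33 132.93 135.14] sd [0.12 0.11 0.21] F [ 0.05 -0.08 -1.66] rot [179.94 299.99  89.78] 6.8333
391 234 247 205
expected tip px (np.float64(391.66469402362185), np.float64(234.6008670876633)) collar (np.float64(394.0951654880582), np.float64(213.96137923803215))
```

View pics/s5.png

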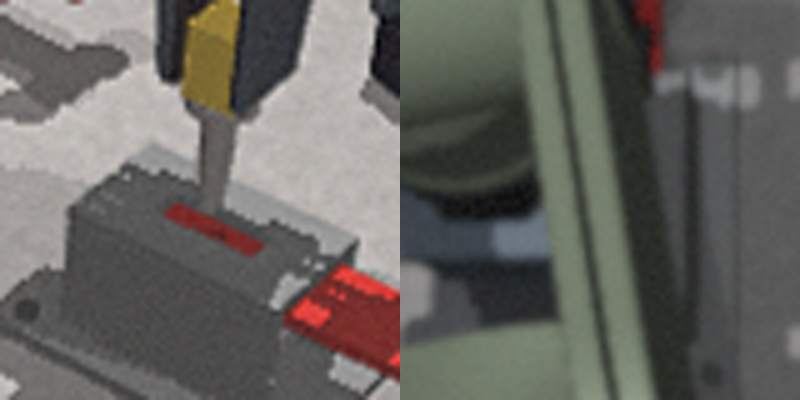

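Scene crop: tapered tip at crop (211,211), just above the red slot, whose corners are at (165,212), (178,204), (266,243) and (251,255). The top view is blocked by the arm.

```bash
python3 - <<'E'
from h import *
f=load("scene")
P=lambda x,y,z:on(f,351+x/5-.4,194+y/5-.4,z).round(1)
print("slot corners",[P(x,y,68)[:2] for x,y in((165,212),(178,204),(266,243),(251,255))])
print("tip",P(211,211,74),P(211,213,75))
# predicted slot corner pixels
for d in((520.5,124),(520.5,141),(566.5,141),(566.5,124)):
    u,v=proj(f,(*d,68));print((u-350.6)*5,(v-193.6)*5)
E
```

```text
slot corners [array([526.8, 126.9]), array([527.8, 134.7]), array([568.8, 135.9]), array([568.4, 125.5])]
tip [544.5 132.4  74. ] [545.9 130.1  75. ]
147.95576998340977 209.18960628310856
171.74621338645608 189.85388957889668
268.0708562626478 234.6335433393395
244.72872979529257 254.91882275750996
```

Request:
{"op": "send_rows", "data": {"targets": "0 -0.001 0.003 0 0 0 10;0 -0.001 0.006 0 0 0 10;0 -0.001 0.009 0 0 0 10;0 -0.001 0.012 0 0 0 10;0 -0.001 0.014 0 0 0 10;0 -0.001 0.014 0 0 0 10"}}

```text
time_s: 7.48
ee_pos: [539.6, 133.2, 119.9]
ee_rot: [-179.9, 0.0, 89.8]
force: [0.6, 0.4, -0.8]
gripper_width: 24.2
gripper_force: 35.0
```

Tip about 60 mm, no contact. On into the bar's hole.

Request:
{"op": "send_rows", "data": {"targets": "0 0 0.002 0 0 0 10;0 0 0.004 0 0 0 10;0 0 0.006 0 0 0 10;0 0 0.0065 0 0 0 10;0 0 0.0065 0 0 0 10"}}

```text
time_s: 7.9
ee_pos: [539.9, 133.2, 113.9]
ee_rot: [-180.0, -0.0, 89.8]
force: [0.8, -0.3, -1.0]
gripper_width: 23.7
gripper_force: 35.0
```

```bash
python3 -c "
from h import *
p=avg(6)"
```

```text
avg [540.02 133.24 114.17] sd [0.05 0.01 0.07] F [ 0.34 -0.08 -1.55] rot [179.99 359.99  89.81] 8.2
```

Request:
{"op": "send_rows", "data": {"targets": "0 -0.0015 0 0 0 0 10;0 -0.003 0 0 0 0 10;0 -0.0045 0 0 0 0 10;0 -0.006 0 0 0 0 10;0 -0.0075 0 0 0 0 10;0 -0.0085 0 0 0 0 10;0 -0.0085 0 0 0 0 10"}}

```text
time_s: 8.78
ee_pos: [531.7, 133.3, 114.4]
ee_rot: [179.9, -0.0, 89.8]
force: [4.3, -0.9, -1.9]
gripper_width: 23.9
gripper_force: 35.0
```

```bash
python3 -c "
from h import *
p=avg(6)"
```

```text
avg [531.74 133.29 114.38] sd [0.02 0.01 0.03] F [ 3.92 -0.92 -0.98] rot [179.95 359.99  89.81] 9.0833
```

Request:
{"op": "send_rows", "data": {"targets": "0 -0.001 0 0 0 0 10;0 -0.002 0 0 0 0 10;0 -0.003 0 0 0 0 10;0 -0.004 0 0 0 0 10;0 -0.0045 0 0 0 0 10;0 -0.0045 0 0 0 0 10;0 -0.003 0 0 0 0 10;0 -0.002 0 0 0 0 10;0 -0.002 0 0 0 0 10;0 -0.002 0.002 0 0 0 10;0 -0.002 0.004 0 0 0 10"}}

```text
time_s: 10.0
ee_pos: [528.3, 133.2, 109.5]
ee_rot: [-179.9, 0.0, 89.8]
force: [0.1, -0.4, 0.1]
gripper_width: 23.6
gripper_force: 35.0
```

```bash
python3 -c "
from h import *
p=avg(6)"
```

```text
avg [528.6  133.17 109.5 ] sd [0.18 0.03 0.25] F [ 0.19  0.04 -1.34] rot [1.8012e+02 1.0000e-02 8.9810e+01] 10.3
```

Request:
{"op": "send_rows", "data": {"targets": "0 0.001 0 0 0 0 10;0 0.001 0.001 0 0 0 10;0 0.001 0.002 0 0 0 10;0 0.001 0.003 0 0 0 10;0 0.001 0.004 0 0 0 10;0 0.001 0.005 0 0 0 10;0 0.001 0.006 0 0 0 10"}}

```text
time_s: 10.88
ee_pos: [530.4, 133.3, 104.0]
ee_rot: [-180.0, -0.0, 89.8]
force: [-0.3, -0.2, -1.8]
gripper_width: 24.2
gripper_force: 35.0
```

```bash
python3 -c "
from h import *
p=avg(5)"
```

```text
avg [530.39 133.24 103.98] sd [0.07 0.02 0.12] F [-0.11  0.07 -1.58] rot [180.01 216.    89.81] 11.1333
```

Tip at about 44 mm, inside the lower hole, with no contact. Continue in small steps.

Request:
{"op": "send_rows", "data": {"targets": "0 0 0.001 0 0 0 10;0 0 0.002 0 0 0 10;0 0 0.003 0 0 0 10;0 0 0.004 0 0 0 10;0 0 0.005 0 0 0 10;0 0 0.006 0 0 0 10;0 0 0.006 0 0 0 10"}}

```text
time_s: 11.72
ee_pos: [530.3, 133.2, 97.9]
ee_rot: [-180.0, 0.0, 89.8]
force: [-0.4, 0.2, -1.9]
gripper_width: 23.7
gripper_force: 35.0
```

```bash
python3 -c "
from h import *
p=avg(4)"
```

```text
avg [530.47 133.27  98.07] sd [0.05 0.01 0.07] F [-0.09 -0.31 -1.48] rot [180.   360.    89.81] 11.9167
```

Request:
{"op": "send_rows", "data": {"targets": "0 0 0.001 0 0 0 10;0 0 0.002 0 0 0 10;0 0 0.003 0 0 0 10;0 0 0.004 0 0 0 10;0 0 0.005 0 0 0 10;0 0 0.006 0 0 0 10;0 0 0.006 0 0 0 10"}}

```text
time_s: 12.5
ee_pos: [530.3, 133.2, 91.8]
ee_rot: [-180.0, 0.0, 89.8]
force: [0.5, 0.0, -2.0]
gripper_width: 24.0
gripper_force: 35.0
```

```bash
python3 -c "
from h import *
p=avg(4)"
```

```text
avg [530.46 133.26  92.07] sd [0.06 0.01 0.08] F [-0.01 -0.13 -1.7 ] rot [180.   360.    89.81] 12.7
```

Request:
{"op": "send_rows", "data": {"targets": "0 0 0.001 0 0 0 10;0 0 0.002 0 0 0 10;0 0 0.003 0 0 0 10;0 0 0.004 0 0 0 10;0 0 0.005 0 0 0 10;0 0 0.006 0 0 0 10;0 0 0.007 0 0 0 10;0 0 0.007 0 0 0 10"}}

```text
time_s: 13.37
ee_pos: [530.3, 133.2, 84.8]
ee_rot: [-180.0, 0.0, 89.8]
force: [0.2, 0.2, -0.9]
gripper_width: 23.7
gripper_force: 35.0
```

```bash
python3 -c "
from h import *
p=avg(4)"
```

```text
avg [530.46 133.26  85.06] sd [0.07 0.02 0.08] F [ 0.21  0.14 -1.23] rot [180.   270.    89.81] 13.5667
```

Request:
{"op": "send_rows", "data": {"targets": "0 0 0.001 0 0 0 10;0 0 0.002 0 0 0 10;0 0 0.003 0 0 0 10;0 0 0.004 0 0 0 10;0 0 0.005 0 0 0 10;0 0 0.005 0 0 0 10"}}

```text
time_s: 14.07
ee_pos: [530.3, 133.2, 79.8]
ee_rot: [-180.0, 0.0, 89.8]
force: [-0.0, 0.1, -1.0]
gripper_width: 24.2
gripper_force: 35.0
```

```bash
python3 -c "
from h import *
p=avg(4)"
```

```text
avg [530.45 133.26  80.06] sd [0.05 0.03 0.07] F [-0.03  0.02 -1.66] rot [180.   360.    89.81] 14.2667
```

Feel for the collar contact in half-millimetre steps.

Request:
{"op": "send_rows", "data": {"targets": "0 0 0.0005 0 0 0 10;0 0 0.001 0 0 0 10;0 0 0.0015 0 0 0 10;0 0 0.002 0 0 0 10;0 0 0.002 0 0 0 10"}}

```text
time_s: 14.68
ee_pos: [530.6, 133.3, 79.5]
ee_rot: [180.0, -0.0, 89.8]
force: [-3.2, -0.3, 7.7]
gripper_width: 23.7
gripper_force: 35.0
```

Contact of about 9 N at collar height, so it looks seated. Release and check.

Request:
{"op": "send_rows", "data": {"targets": "0 0 -0.0015 0 0 0 10;0 0 -0.0015 0 0 0 50;0 0 -0.0015 0 0 0 50;0 0 -0.0015 0 0 0 50;0 0 -0.0015 0 0 0 50;0 0 -0.0015 0 0 0 50;0 0 -0.0015 0 0 0 50;0 0 -0.02 0 0 0 50;0 0 -0.05 0 0 0 50;0 0 -0.085 0 0 0 50;0 0 -0.1 0 0 0 50;0 0 -0.1 0 0 0 50"}}

```text
time_s: 15.68
ee_pos: [533.0, 133.9, 182.4]
ee_rot: [179.5, -0.1, 89.8]
force: [1.0, -0.1, -0.0]
gripper_width: 45.5
gripper_force: 0.0
```

```bash
python3 - <<'E'
from h import *
s=load("scene");w=load("wrist")
u,v=map(int,proj(s,(530,132.7,80)));U,V=map(int,proj(w,(530,132.7,80)))
c=lambda f,u,v,w,h:cv2.resize(f["image"][v-h:v+h,u-w:u+w],(400,400),interpolation=2)
cv2.imwrite("pics/s6.png",np.hstack([c(s,u,v,40,40),c(w,U,V,60,60)]));print(u,v,U,V,env.state()["force"])
for f in(s,w):
    c=cv2.findContours(mask(f["image"],(22,120,100),(35,255,255)),0,2)[0];c=[k for k in c if abs(cv2.boundingRect(k)[0]-proj(f,(530,133,107))[0])<40];c=max(c,key=cv2.contourArea);print(cv2.boundingRect(c))
    print("expected top corners",[np.round(proj(f,(530+a,132.7+b,107)),1).tolist() for a in(-12,12) for b in(-12,12)],"collar",[np.round(proj(f,(530+a,132.7+b,73)),1).tolist() for a,b in ((15,0),(-15,0),(0,15),(0,-15))])
E
```

```text
387 230 322 244 [-0.13258011 -0.45751242 -0.82341254]
(381, 215, 17, 23)
expected top corners [[379.7, 219.9], [386.6, 214.6], [390.0, 224.6], [396.8, 219.1]] collar [[393.0, 236.2], [380.6, 230.4], [390.9, 229.9], [382.5, 236.8]]
(303, 225, 39, 48)
expected top corners [[303.4, 274.4], [302.8, 237.0], [341.9, 274.2], [342.2, 236.8]] collar [[344.1, 242.0], [301.0, 242.2], [322.4, 221.0], [322.6, 262.7]]
```

View pics/s6.png

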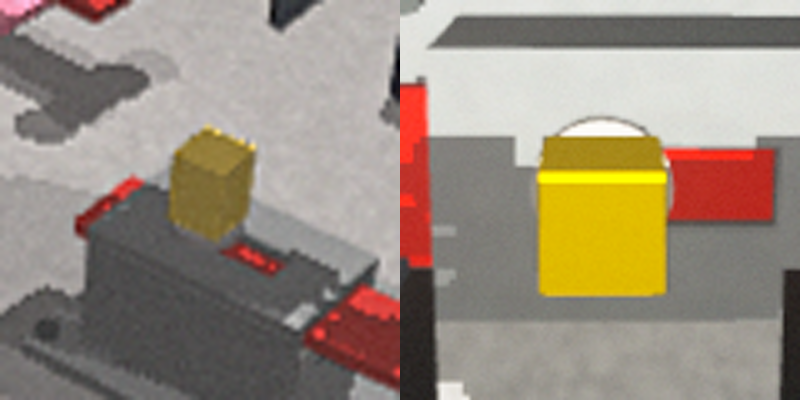

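The pin stands upright with its collar flat on the top plate. Head at wrist columns 303–342 and bottom row 273, as predicted for the seated pose. Gripper clear.

```bash
python3 -c "
from h import *
print(env.job_done())"
```

```text
the job is handed in; nothing more can be done
None
```

The yellow-headed pin is through the slot, the bar and the lower hole, with its collar on the top plate and the gripper let go and clear. I handed the job in at about 16 s; contact never read above about 9 N, and no verdict came back.

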